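Hold the lid over the pot as a spatter guard

TASK

Swing the pot's carry handle down towards the robot until it clicks fully home in its rest, then take the lid that fits the pot (the larger of the two) by its knob and carry it over the upright chopping board, without knocking the board, the mills, the oil bottle or the small lid and without shoving the pot. Finish while still holding the lid level and centred a finger's width (about 20 mm) above the pot's rim, never letting it touch the pot; do not put it down or let go.

Things in the scene. Friction and masses are not known exactly. Their poses are not given: they have to be found in the camera images.
- pot: Round steel cooking pot (1.6 kg, loose) standing on the black hob. Outer diameter 164 mm, wall 3 mm, height 85 mm, open at the top. Origin: centre of its underside on the counter; z up. Its -x side is where the carry handle comes to rest; it looks roughly towards the robot.
- pot_rim (a point): Centre of the pot's mouth, at the height of the rim (85 mm above the pot's origin). Axes as the pot.
- bail (a joint): Angle of the pot's carry handle, an 8 mm wire arch hinged about the pot's y axis, 65 mm above its underside. 0 = straight up over the mouth; grows towards the pot's -x side; 1.571 (stop) = horizontal, outside the pot; min -0.5. Rubs (about 0.6 N at the grip), stays where left. From about 1.2 two spring balls resist (2 to 4 N at the grip), then it clicks home (above 1.50).
- bail_grip (a point): Centre of the handle's black grip, a straight bar 14 mm thick and 70 mm long along the pot's y axis, at the top of the arch, 118 mm from the hinge line. When home it lies 118 mm from the pot's axis with about 29 mm free between it and the pot's wall, 65 mm above the counter.
- bail_hinge (a point): Middle of the handle's hinge line, on the pot's axis 65 mm above its underside; turns with the handle.
- lid: The lid that fits: round shallow steel lid 172 mm across, 0.38 kg, lying rim down on the counter, with a black knob in the middle. Origin: centre of its flat underside; z up. The steel dome is 18 mm high in the middle; knob 32 mm in diameter, from 32 to 56 mm above the underside, on a thin stem.
- lid_knob (a point): Centre of that lid's knob, 44 mm above its underside.
- small_lid: A smaller lid of the same make, 124 mm across, same knob (32 mm in diameter, 32 to 56 mm high). Not for this pot; leave it. Origin: centre of its underside.
- board: Bamboo chopping board standing on its long edge in a low steel rack, fixed, between the lids and the pot. 280 mm long along its x axis, 14 mm thick along y (rack feet 50 mm), top edge 170 mm above the counter. Origin: under its centre, on the counter.
- mill_salt: Salt mill with black cap, 54 mm thick, 157 mm tall, loose. Origin: centre of its underside.
- mill_pepper: Pepper mill with black cap, 54 mm thick, 157 mm tall, loose. Origin: centre of its underside.
- oil: Square oil bottle with black pourer, 46 mm wide, 186 mm tall, loose. Origin: centre of its underside.
Not all that is in view belongs to the job. What is shaped like the pot but pink is not meant.

How it is judged:
By the outcome, as a careful person would: the job done as asked, in the order asked, and still so for the second after the job is handed in, while the arm keeps its last pose, push and grip.
It also fails if it takes over 70 s, if anything falls off the work surface, if the arm or the gripper's body presses on something with over 40 N, if the wrist force passes 120 N, or if a joint passes its speed limit or range.

ROBOT

A 6-joint arm with a two-finger parallel gripper is mounted at the origin on the work surface. World frame = base frame: x ahead of the robot, y to its left, z up, the work surface at z = 0. Lengths are in m, angles in rad, forces in N, time in s.
With the tool pointing down it reaches from about 0.35 to 0.775 m from the base axis. Payload 5.5 kg.
Tool frame: the origin (TCP) lies between the finger pads; the fingertips stand 19 mm ahead of it and the grasp point (between the pads) is the TCP; z points along the fingers, y is the line along which they close (so a half turn about z gives the same grasp; the last joint's range is limited). The gripper opens to 85 mm and grips with 20 to 120 N. Pads are 22 mm wide; open, the fingers measure 114 mm over their backs; the gripper's body (76 mm by 85 mm) begins 54 mm behind the grasp point. The pads swing forward as they close: fully open they stand 13 mm farther back than shut.
Start: joints at [-1.351, 0.313, 0.046, 1.304, 0, 1.431], TCP at [0.202, -0.538, 0.25] pointing down, gripper open.
Joint ranges: [-2.76, 2.76], [-0.86, 1.69], [-1.03, 1.26], [-2.2, 2.34], [-1.47, 1.5], [-3.14, 3.14]. Speed limits (rad/s): [2.57, 2.57, 3.14, 3.14, 3.14, 3.14].

INTERFACE

Orientations are given as a unit quaternion [w, x, y, z].
In Python, from workcell import env gives the robot as it stands.
- The arm moves only by the shell command python3 -m pendant 'ROWS' [FORCE]. ROWS is JSON, a list of rows, each an object with "travel": the shift along the tool's x, y, z scaled (see below), a list of three; "rot": the turn, a rotation vector about the tool's x, y, z scaled (see below), a list of three; "fingers": the opening, from -1 (shut) to 1 (fully open). In form: [{"travel": [dx, dy, dz], "rot": [wx, wy, wz], "fingers": fingers}, ...]. A call has 1 to 10 rows; each row is the pose to reach, as a shift and turn from the pose commanded when the call began, along the tool's axes at that moment; what a row does not reach only later rows make up. The controller multiplies each number of a shift by 0.12 m and each number of a turn by 60 degrees. A row lasts 1/10 s, in which the tool goes at most 50 mm and 8.59 degrees, less where a joint would pass 70% of its speed; a pose out of reach is approached as far as the arm can. A call with a number of a shift or a turn outside -1 to 1 is refused whole. A call with a gripper value outside its range is refused whole. The fingers move at their own pace and stop on an object; FORCE is the grip in N (left out, the last holds). Time passes only in rows, so rows that repeat a pose let the fingers close. It gives the time, the measured TCP pose, the force, the opening and the grip force at its end, in the units of the state.
- env.get_state(): the state, without advancing time (a new reading comes with each control period).
- env.read_camera(name): name is "side" or "top" or "wrist"; returns (picture, depth): 420x560x3 uint8, blue, green, red; 420x560 float32, m along the optical axis (not along the pixel's ray), 0 where there is no reading.
- env.camera_model(name): a dict with "fovy" (degrees; the focal length in pixels is half the picture's height over the tangent of half this angle, whatever the lens; pixels are square), "cx", "cy" (the principal point, pixels), "k1" (the pictures are not rectified: a ray, as slopes to the right and down, at radius r is drawn at 1 + k1 r^2 times it, then the intrinsics apply), "rvec" (rotation vector, rad) and "tvec" (3), from world to camera coordinates, as OpenCV has them; the wrist camera has in their place "T_tool_cam" (4x4, takes a point from camera to tool coordinates, whose origin is the TCP and whose axes are the flange's). Camera axes: x right, y down, z forward; pixel columns grow to the right and rows downward; lengths in m; the calibration is good to about 2 mm. A picture is of the moment at which its call begins: read the wrist's pose just before it. camera_model takes no time and is no camera call.
- env.hand_in(): hands the job in; it is judged then, once.
Trained networks look in the newest picture that a camera, given by its name, has taken for a name from the list of things; names that differ only in an ending like _2 or _b are one class to them, and where a whole thing is asked for, a point or a joint stands for the part that bears it (a point fixed in the world has none). Each returns a list of dicts, best first, with "conf" (0 to 1); they miss things now and then, are a little off and sometimes report something else, mostly with a low value. They report only what shows in the picture. A call takes as long as a camera call. They do not tell look-alikes from the thing itself.
- env.outline_of(camera, target): "mask" (420x560 bool, what is visible of it) and "xy" ([column, row] in pixels, amid what is visible of it).
The state is a dict: "clock": time; "joint_pos": joint angles; "qvel": joint speeds; "tau": joint torques, N m; "tcp_pos": TCP position; "orientation": TCP orientation; "wrist_force": force on the tool from outside, world axes, zero at the start; "ft_torque": the same for the moment, N m; "finger_gap": finger opening in m; "grip_force": force on a finger pad.
Only numpy, scipy, OpenCV 4.12 (cv2) and the standard library are available. Lean on these libraries where they do the work, as an engineer would, in place of code of your own. Each camera call takes 0.05 s, during which the arm holds its last target. There are 200 camera calls.

## Working session

There is one attempt and no reset: what is moved stays moved. The work goes in short steps, Python scripts to look and compute and a shell command to move; the robot and the scene stay as the last step left them, time stands still between calls to the robot, and variables do not carry over. Pictures are saved under pics/ and viewed, at most 10 in all, crops included, and the job is handed in when it is done.

```bash
mkdir -p pics; ls
cat > h.py <<'E'
import numpy as np, cv2
from scipy.spatial.transform import Rotation as R
from workcell import env
def rays(name,px):
    m=env.camera_model(name); f=210/np.tan(np.radians(m["fovy"]/2))
    d=(np.atleast_2d(px).astype(float)-[m["cx"],m["cy"]])/f
    u=d.copy()
    for _ in range(20): u=d/(1+m["k1"]*(u**2).sum(1,keepdims=True))
    return m,np.c_[u,np.ones(len(u))]
def pose(name,m,st):
    if name=="wrist":
        T=np.array(m["T_tool_cam"]); q=st["orientation"]; Rt=R.from_quat([q[1],q[2],q[3],q[0]]).as_matrix()
        return Rt@T[:3,:3], Rt@T[:3,3]+st["tcp_pos"]
    Rc=R.from_rotvec(np.ravel(m["rvec"])).as_matrix().T
    return Rc,-Rc@np.ravel(m["tvec"])
def world(name,px,z,st=None):   # z: depth along optical axis
    m,r=rays(name,px); Rc,t=pose(name,m,st); return (r*np.atleast_1d(z)[:,None])@Rc.T+t
def plane(name,px,h,st=None):   # intersect with z=h
    m,r=rays(name,px); Rc,t=pose(name,m,st); d=r@Rc.T; return t+d*((h-t[2])/d[:,2])[:,None]
def cloud(name,depth,mask,st=None):
    v,u=np.nonzero(mask&(depth>0)); return world(name,np.c_[u,v],depth[v,u],st)
E
python3 - <<'E'
from h import *
print(env.get_state())
for n in("side","top"):
    p,d=env.read_camera(n); cv2.imwrite(f"pics/{n}0.png",p); np.save(f"{n}0.npy",d)
    print(n,env.camera_model(n))
    for t in("pot","lid","bail_grip","board","lid_knob","small_lid","mill_salt","mill_pepper","oil"):
        for o in env.outline_of(n,t)[:3]:
            c=cloud(n,d,o["mask"])
            print(t,round(o["conf"],2),np.round(o["xy"]),o["mask"].sum(),np.round(np.percentile(c,[2,50,98],axis=0),3).tolist() if len(c) else "")
E
```

```text
pics
{'clock': 0.0, 'joint_pos': array([-1.35058665e+00,  3.14039428e-01,  4.50015843e-02,  1.30358211e+00,
       -1.37285590e-05,  1.43119290e+00]), 'qvel': array([-0.0002485 , -0.00042374,  0.00208644, -0.00018556, -0.00191226,
       -0.00047814]), 'tau': array([-1.94673892e-03, -4.80625892e+01,  2.98534673e+01,  1.92135468e-02,
       -3.51263161e-04, -1.04078959e-07]), 'tcp_pos': array([ 0.20234147, -0.5377322 ,  0.24939586]), 'orientation': array([-9.10794754e-04,  9.83860009e-01,  1.78937563e-01, -4.35976178e-05]), 'wrist_force': array([-0.2841291 ,  0.65243482,  0.60714061]), 'ft_torque': array([ 0.08491739,  0.02611364, -0.05149345]), 'grip_force': 0.0, 'finger_gap': 0.08543422813471258}
side {'fovy': 42.10677909338288, 'cx': 268.783425286859, 'cy': 217.505631632642, 'k1': -0.026586542120053958, 'rvec': array([ 0.75179052, -2.51145346,  1.17403137]), 'tvec': array([0.4082065 , 0.28248611, 1.14952622])}
pot 0.8 [270. 389.] 4928 [[0.182, 0.272, 0.001], [0.272, 0.32, 0.026], [0.324, 0.405, 0.189]]
pot 0.56 [173. 337.] 6427 [[0.428, 0.236, 0.002], [0.521, 0.318, 0.041], [0.587,
[... 1828 characters left out ...]
grip 0.55 [179. 192.] 174 [[0.503, 0.222, 0.075], [0.532, 0.312, 0.183], [0.54, 0.392, 0.194]]
board 0.9 [281. 183.] 593 [[0.449, -0.001, 0.003], [0.559, 0.019, 0.168], [0.713, 0.042, 0.178]]
lid_knob 0.72 [347. 176.] 2067 [[0.564, -0.285, 0.001], [0.637, -0.206, 0.015], [0.719, -0.133, 0.056]]
small_lid 0.75 [399. 228.] 1066 [[0.405, -0.417, 0.002], [0.457, -0.36, 0.015], [0.516, -0.312, 0.059]]
mill_salt 0.53 [310. 242.] 357 [[0.38, -0.097, 0.014], [0.398, -0.072, 0.156], [0.428, -0.05, 0.165]]
mill_pepper 0.6 [259. 148.] 495 [[0.686, 0.061, -0.002], [0.701, 0.085, 0.135], [0.769, 0.116, 0.165]]
oil 0.78 [333. 243.] 295 [[0.38, -0.173, -0.0], [0.399, -0.143, 0.103], [0.446, -0.122, 0.182]]
```

Run:
```python
import cv2
a=cv2.imread("pics/side0.png");b=cv2.imread("pics/top0.png")
cv2.imwrite("pics/s.png",cv2.resize(a,(800,600)));cv2.imwrite("pics/t.png",cv2.resize(b[80:380,120:520],(800,600)))
```

```text
(no output)
```

View pics/s.png

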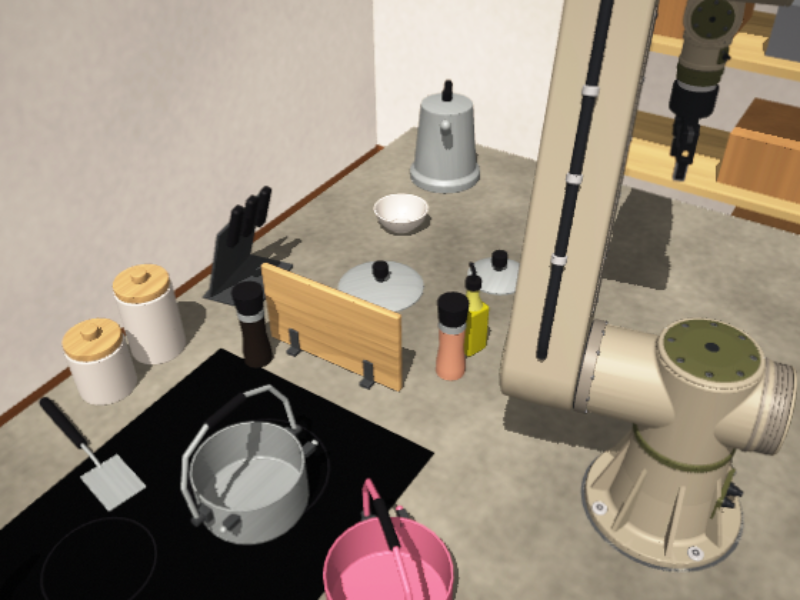

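View pics/t.png

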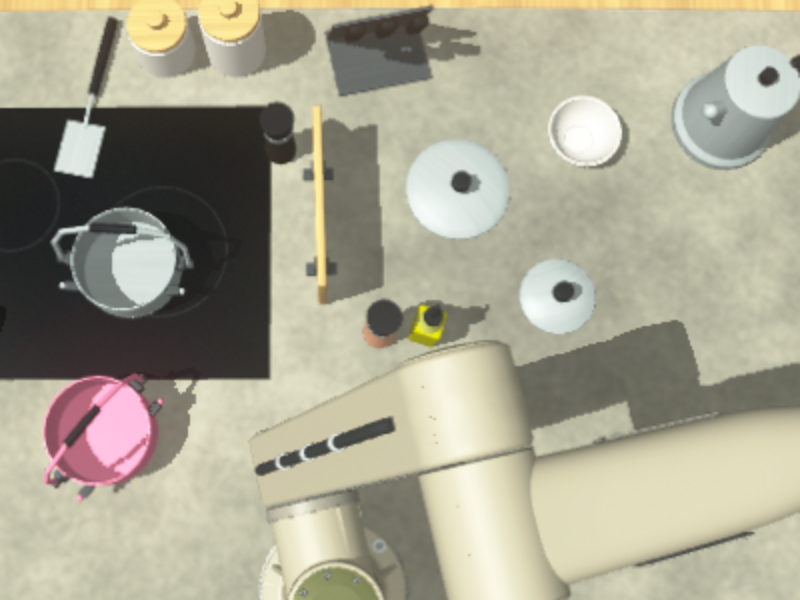

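The steel pot is at side crop (245,480), which is raw (172,337), with its handle nearly upright. The pink look-alike is at (390,560). The large lid is at side (380,285) and top crop (457,188); the small lid is at (500,272) and top (557,296). The board stands at top crop x≈320, between the lids and the pot.

Next I fit the poses from the depth and the outlines.

```bash
cat > m.py <<'E'
from h import *
from scipy.optimize import least_squares
def circ(P,r=None):
    c0=np.median(P[:,:2],axis=0)
    f=(lambda q:np.hypot(*(P[:,:2]-q[:2]).T)-(q[2] if r is None else r))
    s=least_squares(f,[*c0,r or .08],loss="soft_l1",f_scale=.002); return np.round(s.x if r is None else s.x[:2],4),round(float(np.sqrt(np.mean(s.fun**2))),4),len(P)
E
python3 - <<'E'
from m import *
for n in("side","top"):
    p=cv2.imread(f"pics/{n}0.png"); d=np.load(f"{n}0.npy")
    C=cloud(n,d,d>0); v,u=np.nonzero(d>0); col=p[v,u].astype(int)
    near=lambda x,y,r:np.hypot(C[:,0]-x,C[:,1]-y)<r
    pot=near(.51,.32,.135)
    rim=C[pot&(C[:,2]>.079)&(C[:,2]<.09)]; print(n,"rim",circ(rim,.0805),circ(rim))
    a=C[pot&(C[:,2]>.1)]; print(" arch",np.round(np.polyfit(a[:,1],a[:,0],1),4),len(a),a[:,1].min(),a[:,1].max())
    k=pot&(C[:,2]>.15)&(col.max(1)<60); g=C[k]; print(" grip",np.round(np.median(g,0),4),np.round(np.percentile(g,[3,97],axis=0),3).tolist(),len(g),np.round(np.polyfit(g[:,1],g[:,0],1),3), "px",np.round([u[k].mean(),v[k].mean()],1))
    L=near(.638,-.207,.1)
    e=C[L&(C[:,2]>.003)&(C[:,2]<.025)]; print(" lid",np.round((e[:,:2].min(0)+e[:,:2].max(0))/2,4),np.round(np.ptp(e[:,:2],axis=0),3))
    k=L&(C[:,2]>.028)&(col.max(1)<90); g=C[k];print(" knob",np.round(np.median(g,0),4),np.round(np.percentile(g,[2,98],axis=0),3).tolist(),len(g),"px",np.round([u[k].mean(),v[k].mean()],1))
    b=C[(abs(C[:,1]-.02)<.05)&(C[:,2]>.16)&(C[:,2]<.18)&(C[:,0]>.43)&(C[:,0]<.74)]
    b=b; print(" board",len(b),np.round(np.percentile(b,[1,50,99],axis=0),3).tolist(),np.round(np.polyfit(b[:,0],b[:,1],1),3))
    for nm,x,y in(("salt",.4,-.075),("pep",.705,.088),("oil",.4,-.143)):
        q=C[near(x,y,.045)&(C[:,2]>.12)]; print(nm,np.round(np.percentile(q,[2,50,98],axis=0),3).tolist())
E
```

```text
side rim (array([0.5077, 0.326 ]), 0.0049, 570) (array([0.5076, 0.326 , 0.0801]), 0.0049, 570)
 arch [0.0389 0.5134] 656 0.22051479928396756 0.4289123179725157
 grip [0.5289 0.327  0.1849] [[0.525, 0.294, 0.174], [0.537, 0.368, 0.189]] 244 [0.026 0.521] px [156.6 287.7]
 lid [ 0.6364 -0.2238] [0.194 0.165]
 knob [ 0.636  -0.2016  0.053 ] [[0.625, -0.22, 0.034], [0.652, -0.19, 0.059]] 120 px [265.9 188.2]
 board 662 [[0.449, 0.011, 0.16], [0.575, 0.024, 0.168], [0.721, 0.032, 0.173]] [0.029 0.007]
salt [[0.378, -0.096, 0.122], [0.398, -0.063, 0.155], [0.425, -0.048, 0.16]]
pep [[0.685, 0.065, 0.123], [0.702, 0.093, 0.155], [0.733, 0.111, 0.159]]
oil [[0.391, -0.157, 0.123], [0.403, -0.142, 0.151], [0.417, -0.132, 0.183]]
top rim (array([0.509 , 0.3257]), 0.0071, 232) (array([0.5091, 0.3257, 0.0817]), 0.0067, 232)
 arch [0.0627 0.5098] 258 0.2212832051911134 0.42767352335573466
 grip [0.5331 0.3293 0.1867] [[0.526, 0.292, 0.179], [0.539, 0.354, 0.195]] 63 [0.058 0.513] px [174.7 193.9]
 lid [ 0.6386 -0.2079] [0.196 0.196]
 knob [ 0.6389 -0.2066  0.056 ] [[0.628, -0.22, 0.038], [0.654, -0.194, 0.063]] 71 px [350.2 170.7]
 board 431 [[0.452, 0.01, 0.162], [0.59, 0.021, 0.171], [0.725, 0.066, 0.178]] [ 0.047 -0.006]
salt [[0.38, -0.098, 0.144], [0.404, -0.075, 0.158], [0.428, -0.051, 0.166]]
pep [[0.687, 0.061, 0.123], [0.708, 0.085, 0.157], [0.736, 0.109, 0.166]]
oil [[0.393, -0.161, 0.123], [0.404, -0.146, 0.156], [0.418, -0.098, 0.185]]
```

Candidates:
- **Pot:** steel at side (172,337), pink at (270,389). I take the steel one.
- **Lid:** large at (268,200), small at (350,190). I take the large one, about 0.17 m across.
- **Handle grip:** steel pot's at (157,288), pink pot's at (273,371). I take the steel pot's.

I start the approach by lifting and turning.

```bash
cat >> h.py <<'E'
def go(target,yaw=None):
    """units of travel from now to world target; yaw = wanted world angle (deg) of tool y"""
    s=env.get_state(); q=s["orientation"]; M=R.from_quat([q[1],q[2],q[3],q[0]]).as_matrix()
    print("t",round(s["clock"],2),"tcp",np.round(s["tcp_pos"],4),"yawy",round(np.degrees(np.arctan2(M[1,1],M[0,1])),2),"tilt",np.round(M[:2,2],4),"gap",round(s["finger_gap"],4),"F",np.round(s["wrist_force"],1),"j",np.round(s["joint_pos"],2))
    if target is not None: print(" travel",np.round(M.T@(np.array(target)-s["tcp_pos"])/.12,3))
    if yaw is not None: print(" rotz",round(-(yaw-np.degrees(np.arctan2(M[1,1],M[0,1])))/60,4))
E
r='{"travel":[1,0,-0.4],"rot":[0,0,-1],"fingers":1}'
python3 -m pendant '[{"travel":[1,0,-0.4],"rot":[0,0,-1],"fingers":1},{"travel":[1,0,-0.4],"rot":[0,0,-1],"fingers":1},{"travel":[1,0,-0.4],"rot":[0,0,-1],"fingers":1},{"travel":[1,0,-0.4],"rot":[0,0,-1],"fingers":1},{"travel":[1,0,-0.4],"rot":[0,0,-1],"fingers":1},{"travel":[1,0,-0.4],"rot":[0,0,-1],"fingers":1},{"travel":[1,0,-0.4],"rot":[0,0,-1],"fingers":1},{"travel":[1,0,-0.4],"rot":[0,0,-1],"fingers":1}]'
python3 -c "
from h import *
print(env.camera_model('wrist'))
go([.55,-.2,.33],-2.9)"
```

```text
clock: 1.8
tcp_pos: [0.3148, -0.4959, 0.2983]
orientation: [0.0, 0.762, 0.647, -0.0]
wrist_force: [-0.1, 0.9, 0.7]
finger_gap: 0.0857
grip_force: 0.0
{'fovy': 59.40419118606772, 'cx': 275.3343576013805, 'cy': 206.94968582491595, 'k1': -0.08871076873615409, 'T_tool_cam': array([[-8.07216305e-05, -9.50411868e-01, -3.10994011e-01,
         7.99243409e-02],
       [ 9.99999995e-01, -9.69148955e-05,  3.66162575e-05,
        -7.92558979e-04],
       [-6.49404778e-05, -3.10994007e-01,  9.50411870e-01,
        -1.23868977e-01],
       [ 0.00000000e+00,  0.00000000e+00,  0.00000000e+00,
         1.00000000e+00]])}
t 1.8 tcp [ 0.3148 -0.4959  0.2983] yawy -9.36 tilt [ 0.     -0.0001] gap 0.0857 F [-0.1  0.9  0.7] j [-1.14  0.33  0.19  1.43 -0.    0.59]
 travel [ 2.752  1.533 -0.264]
 rotz -0.1076
```

```bash
python3 -m pendant '[{"travel":[0.5,0.45,-0.15],"rot":[0,0,-0.1],"fingers":1},{"travel":[1,0.9,-0.3],"rot":[0,0,-0.107],"fingers":1},{"travel":[1,0.9,-0.3],"rot":[0,0,-0.107],"fingers":1},{"travel":[1,0.9,-0.3],"rot":[0,0,-0.107],"fingers":1},{"travel":[1,0.9,-0.3],"rot":[0,0,-0.107],"fingers":1}]'
python3 -m pendant '[{"travel":[0.4,0.4,0],"rot":[0,0,0],"fingers":1},{"travel":[0.8,0.8,0],"rot":[0,0,0],"fingers":1},{"travel":[1,1,0],"rot":[0,0,0],"fingers":1},{"travel":[1,1,0],"rot":[0,0,0],"fingers":1},{"travel":[1,1,0],"rot":[0,0,0],"fingers":1}]'
python3 -m pendant '[{"travel":[0.4,0.2,0],"rot":[0,0,0],"fingers":1},{"travel":[0.75,0.4,0],"rot":[0,0,0],"fingers":1},{"travel":[0.75,0.4,0],"rot":[0,0,0],"fingers":1},{"travel":[0.75,0.4,0],"rot":[0,0,0],"fingers":1},{"travel":[0.75,0.4,0],"rot":[0,0,0],"fingers":1}]'
python3 - <<'E'
from m import *
go([.533,.327,.30],-2.9)
s=env.get_state(); p,d=env.read_camera("wrist"); cv2.imwrite("pics/w1.png",p); np.save("w1.npy",d)
C=cloud("wrist",d,d>0,s); v,u=np.nonzero(d>0); col=p[v,u].astype(int)
L=np.hypot(C[:,0]-.638,C[:,1]+.205)<.1
for lo,hi in((.028,.07),(.045,.07)):
    k=L&(C[:,2]>lo)&(C[:,2]<hi)&(col.max(1)<90); g=C[k]
    print("knob",len(g),np.round(np.percentile(g,[1,50,99],axis=0),4).tolist(),np.round((g.min(0)+g.max(0))/2,4))
e=C[L&(C[:,2]>.004)&(C[:,2]<.022)];print("lid",np.round(np.percentile(e,[0.2,99.8],axis=0),4).tolist(),circ(C[L&(C[:,2]>.0035)&(C[:,2]<.007)]))
E
```

```text
clock: 2.3
tcp_pos: [0.4427, -0.3938, 0.335]
orientation: [0.001, 0.725, 0.689, -0.0]
wrist_force: [0.0, 0.3, 0.1]
finger_gap: 0.0853
grip_force: 0.0
clock: 2.8
tcp_pos: [0.5679, -0.2806, 0.3331]
orientation: [-0.001, 0.725, 0.689, -0.0]
wrist_force: [-0.1, -1.1, -0.5]
finger_gap: 0.0855
grip_force: 0.0
clock: 3.3
tcp_pos: [0.6185, -0.1961, 0.3341]
orientation: [-0.0, 0.726, 0.688, -0.001]
wrist_force: [1.1, 0.2, -0.3]
finger_gap: 0.0855
grip_force: 0.0
t 3.3 tcp [ 0.6185 -0.1961  0.3341] yawy -3.12 tilt [-0.0008 -0.0006] gap 0.0855 F [ 1.1  0.2 -0.3] j [-0.43  0.47  0.48  1.58 -0.    1.19]
 travel [ 4.314 -0.948  0.282]
 rotz -0.0036
knob 595 [[0.6279, -0.2222, 0.0429], [0.6415, -0.207, 0.056], [0.6555, -0.1938, 0.0579]] [ 0.6417 -0.2086  0.0498]
knob 583 [[0.6279, -0.2222, 0.0472], [0.6417, -0.2073, 0.056], [0.6555, -0.1939, 0.0579]] [ 0.6417 -0.2086  0.0524]
lid [[0.5585, -0.2908, 0.0041], [0.7252, -0.1252, 0.0201]] (array([ 0.642 , -0.2085,  0.0829]), 0.0017, 1360)
```

View pics/w1.png

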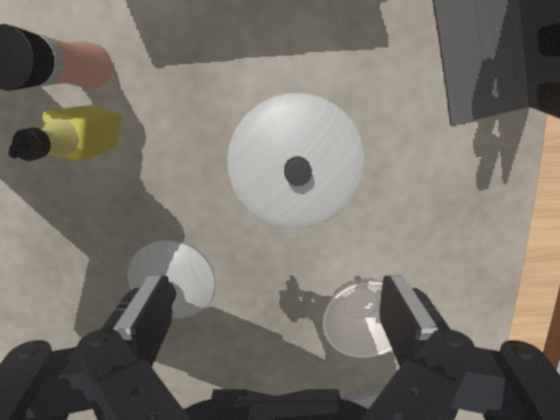

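The wrist view shows the large lid at (296,160) with its knob at (298,171), which puts it at (0.6415, -0.2085). Now on to the pot.

```bash
python3 -m pendant '[{"travel":[0.4,-0.08,0],"rot":[0,0,0],"fingers":1},{"travel":[0.8,-0.16,0],"rot":[0,0,0],"fingers":1},{"travel":[1,-0.2,0],"rot":[0,0,0],"fingers":1},{"travel":[1,-0.2,0],"rot":[0,0,0],"fingers":1}]'
python3 -m pendant '[{"travel":[0.4,-0.08,0],"rot":[0,0,0],"fingers":1},{"travel":[0.8,-0.16,0],"rot":[0,0,0],"fingers":1},{"travel":[1,-0.2,0],"rot":[0,0,0],"fingers":1},{"travel":[1,-0.2,0],"rot":[0,0,0],"fingers":1}]'
python3 -m pendant '[{"travel":[0.4,-0.08,0],"rot":[0,0,0],"fingers":1},{"travel":[0.8,-0.16,0],"rot":[0,0,0],"fingers":1},{"travel":[1,-0.2,0],"rot":[0,0,0],"fingers":1},{"travel":[1,-0.2,0],"rot":[0,0,0],"fingers":1}]'
python3 -m pendant '[{"travel":[0.4,-0.08,0],"rot":[0,0,0],"fingers":1},{"travel":[0.8,-0.16,0],"rot":[0,0,0],"fingers":1},{"travel":[1,-0.2,0],"rot":[0,0,0],"fingers":1},{"travel":[1,-0.2,0],"rot":[0,0,0],"fingers":1},{"travel":[1,-0.2,0],"rot":[0,0,0],"fingers":1},{"travel":[1,-0.2,0],"rot":[0,0,0],"fingers":1}]'
cat > pot.py <<'E'
from m import *
import sys
tag=sys.argv[1]
go([.533,.327,.30],-2.9)
s=env.get_state(); p,d=env.read_camera("wrist"); cv2.imwrite(f"pics/{tag}.png",p); np.save(f"{tag}.npy",d)
C=cloud("wrist",d,d>0,s); v,u=np.nonzero(d>0); col=p[v,u].astype(int)
pot=np.hypot(C[:,0]-.508,C[:,1]-.326)<.14
r=C[pot&(C[:,2]>.079)&(C[:,2]<.09)]; c,_,_=circ(r); k=abs(np.hypot(*(r[:,:2]-c[:2]).T)-.0805)<.006; print("rim",c,circ(r[k]),"z",np.round(np.percentile(r[k][:,2],[5,50,95]),4))
k=pot&(C[:,2]>.15)&(col.max(1)<70); g=C[k]
if len(g):
    print("grip",len(g),np.round(np.percentile(g,[1,50,99],axis=0),4).tolist(),np.round(np.polyfit(g[:,1],g[:,0],1),4),"px",u[k].mean(),v[k].mean())
a=C[pot&(C[:,2]>.1)&(C[:,2]<.25)]
if len(a):print("arch",len(a),np.round(np.percentile(a,[0,1,50,99,100],axis=0),4).tolist(),np.round(np.polyfit(a[:,1],a[:,0],1),4))
E
python3 pot.py w2
```

```text
clock: 3.75
tcp_pos: [0.6006, -0.0717, 0.3352]
orientation: [0.0, 0.725, 0.689, 0.0]
wrist_force: [-0.1, -0.4, 0.6]
finger_gap: 0.0853
grip_force: 0.0
clock: 4.15
tcp_pos: [0.5836, 0.0488, 0.3347]
orientation: [0.0, 0.725, 0.689, 0.0]
wrist_force: [-1.1, -0.8, -0.0]
finger_gap: 0.0852
grip_force: 0.0
clock: 4.55
tcp_pos: [0.5665, 0.1695, 0.3342]
orientation: [0.0, 0.725, 0.689, 0.0]
wrist_force: [0.3, -0.3, -0.6]
finger_gap: 0.0854
grip_force: 0.0
clock: 5.15
tcp_pos: [0.5496, 0.2877, 0.3342]
orientation: [0.0, 0.726, 0.687, -0.0]
wrist_force: [0.1, -0.2, 0.3]
finger_gap: 0.0854
grip_force: 0.0
t 5.15 tcp [0.5496 0.2877 0.3342] yawy -3.14 tilt [ 0.0001 -0.0009] gap 0.0854 F [ 0.1 -0.2  0.3] j [ 0.35  0.41  0.38  1.55 -0.    1.98]
 travel [ 0.319 -0.156  0.284]
 rotz -0.004
rim [0.5093 0.3256 0.0798] (array([0.5094, 0.3256, 0.0797]), 0.0011, 1878) z [0.0801 0.0847 0.0862]
grip 27094 [[0.4798, 0.2776, 0.3337], [0.5583, 0.2983, 0.3878], [0.6199, 0.3074, 0.4034]] [-1.7294  1.0661] px 284.0378312541522 378.2403484166236
arch 3203 [[0.5074, 0.2233, 0.1002], [0.5123, 0.2283, 0.1072], [0.5321, 0.3345, 0.1836], [0.5403, 0.4241, 0.1887], [0.541, 0.4273, 0.19]] [0.0437 0.5171]
```

View pics/w2.png

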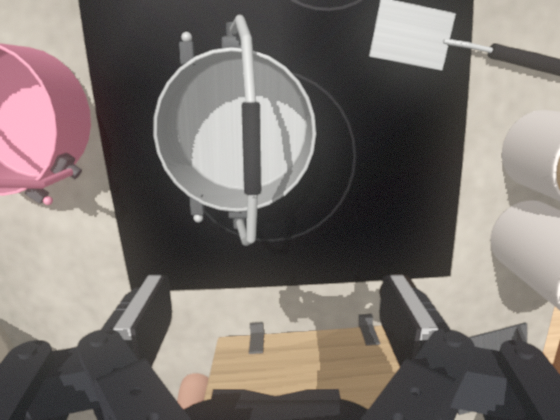

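This is the steel pot, at (235,130). Its grip is at (251,148) and the rest studs are at (187,50) and (197,205), on the robot side. The pink pot is at far left. Next: the exact grip pose.

```bash
sed -i 's/(C\[:,2\]>.15)&(col/(C[:,2]>.15)\&(C[:,2]<.25)\&(col/' pot.py
python3 - <<'E'
from m import *
s=env.get_state(); p=cv2.imread("pics/w2.png"); d=np.load("w2.npy")
C=cloud("wrist",d,d>0,s); v,u=np.nonzero(d>0); col=p[v,u].astype(int)
k=(np.hypot(C[:,0]-.51,C[:,1]-.326)<.14)&(C[:,2]>.15)&(C[:,2]<.25)&(col.max(1)<70); g=C[k]
print(len(g),np.round(np.percentile(g,[1,50,99],axis=0),4).tolist(),np.polyfit(g[:,1],g[:,0],1),u[k].mean(),v[k].mean())
pw=[u[k].mean(),v[k].mean()]
# triangulate from wrist + side + top centroids
L=[]
for n,px in(("wrist",pw),("side",[156.6,287.7]),("top",[174.7,193.9])):
    m,r=rays(n,px); Rc,t=pose(n,m,s); q=Rc@r[0]; q/=np.linalg.norm(q); L.append((t,q))
for idx in((0,1),(0,2),(0,1,2)):
    A=sum(np.eye(3)-np.outer(L[i][1],L[i][1]) for i in idx); b=sum((np.eye(3)-np.outer(L[i][1],L[i][1]))@L[i][0] for i in idx); print(idx,np.round(np.linalg.solve(A,b),4))
E
```

```text
3 [[0.5356, 0.2923, 0.1857], [0.5358, 0.2936, 0.1858], [0.5365, 0.2938, 0.1876]] [0.41733514 0.41359986] 258.3333333333333 190.0
(0, 1) [0.5403 0.3022 0.1671]
(0, 2) [0.5299 0.3123 0.2332]
(0, 1, 2) [0.5333 0.3161 0.188 ]
```

Run:
```python
from m import *
s=env.get_state(); p=cv2.imread("pics/w2.png"); d=np.load("w2.npy")
print(p[120:180:15,251].tolist(), d[120:180:15,251])
C=cloud("wrist",d,d>0,s); v,u=np.nonzero(d>0); col=p[v,u].astype(int)
k=(u>235)&(u<270)&(v>95)&(v<200)&(C[:,2]>.15); g=C[k]; c=col[k].max(1)
print(len(g),np.percentile(c,[5,25,50,75,95]))
g=g[c<100];k2=np.flatnonzero(k)[c<100]
print(len(g),np.round(np.percentile(g,[1,50,99],axis=0),4).tolist(),np.polyfit(g[:,1],g[:,0],1))
vv=(v[k2].min()+v[k2].max())/2; pw=[u[k2].mean(),vv]; print(pw)
L=[]
for n,px in(("wrist",pw),("side",[156.6,287.7])):
    m,r=rays(n,px); Rc,t=pose(n,m,s); q=Rc@r[0]; q/=np.linalg.norm(q); L.append((t,q))
A=sum(np.eye(3)-np.outer(q,q) for t,q in L); b=sum((np.eye(3)-np.outer(q,q))@t for t,q in L); print(np.round(np.linalg.solve(A,b),4))
```

```text
[[85, 86, 88], [85, 85, 87], [85, 85, 86], [85, 85, 86]] [0.26470214 0.26765907 0.27087831 0.27326635]
1812 [ 77.   82.   86.   90.  173.8]
1432 [[0.5262, 0.2915, 0.1838], [0.5331, 0.326, 0.187], [0.5395, 0.3574, 0.189]] [0.04930444 0.51696166]
[np.float64(251.31284916201116), np.float64(148.5)]
[0.5327 0.3248 0.1794]
```

```bash
python3 -m pendant '[{"travel":[0.15,-0.08,0.2],"rot":[0,0,-0.008],"fingers":1},{"travel":[0.305,-0.156,0.4],"rot":[0,0,-0.008],"fingers":1},{"travel":[0.305,-0.156,0.6],"rot":[0,0,-0.008],"fingers":1},{"travel":[0.305,-0.156,0.6],"rot":[0,0,-0.008],"fingers":1},{"travel":[0.305,-0.156,0.6],"rot":[0,0,-0.008],"fingers":1},{"travel":[0.305,-0.156,0.6],"rot":[0,0,-0.008],"fingers":1}]'
python3 -c "
from h import *
go([.533,.325,.18],-2.6)"
```

```text
clock: 5.8
tcp_pos: [0.5328, 0.327, 0.264]
orientation: [0.001, 0.723, 0.691, 0.001]
wrist_force: [0.0, -0.2, 0.5]
finger_gap: 0.0855
grip_force: 0.0
t 5.8 tcp [0.5328 0.327  0.264 ] yawy -2.57 tilt [0.0024 0.0008] gap 0.0855 F [ 0.  -0.2  0.5] j [ 0.42  0.41  0.22  1.38 -0.    2.04]
 travel [-0.017  0.001  0.7  ]
 rotz 0.0005
```

```bash
python3 -m pendant '[{"travel":[-0.01,0,0.25],"rot":[0,0,0],"fingers":1},{"travel":[-0.01,0,0.5],"rot":[0,0,0],"fingers":1},{"travel":[-0.01,0,0.7],"rot":[0,0,0],"fingers":1},{"travel":[-0.01,0,0.7],"rot":[0,0,0],"fingers":1},{"travel":[-0.01,0,0.7],"rot":[0,0,0],"fingers":0},{"travel":[-0.01,0,0.7],"rot":[0,0,0],"fingers":-0.4}]' 20
python3 -m pendant '[{"travel":[0,0,0],"rot":[0,0,0],"fingers":-0.5},{"travel":[0,0,0],"rot":[0,0,0],"fingers":-0.6},{"travel":[0,0,0],"rot":[0,0,0],"fingers":-1},{"travel":[0,0,0],"rot":[0,0,0],"fingers":-1},{"travel":[0,0,0],"rot":[0,0,0],"fingers":-1},{"travel":[0,0,0],"rot":[0,0,0],"fingers":-1},{"travel":[0,0,0],"rot":[0,0,0],"fingers":-1}]' 20
python3 -c "
from h import *
go([.533,.325,.18],-2.6)"
```

```text
clock: 6.4
tcp_pos: [0.5331, 0.3268, 0.1807]
orientation: [0.001, 0.722, 0.691, 0.002]
wrist_force: [-0.7, 0.2, 0.5]
finger_gap: 0.059
grip_force: 0.0
clock: 7.1
tcp_pos: [0.5322, 0.3267, 0.1791]
orientation: [0.0, 0.722, 0.692, 0.001]
wrist_force: [0.6, 0.1, 5.1]
finger_gap: 0.0135
grip_force: 20.4
t 7.1 tcp [0.5322 0.3267 0.1791] yawy -2.49 tilt [0.0017 0.0005] gap 0.0135 F [0.6 0.1 5.1] j [ 0.42  0.43  0.05  1.18 -0.    2.04]
 travel [-0.014  0.007 -0.007]
 rotz 0.0018
```

```bash
python3 -m pendant '[{"travel":[0,-0.089,-0.014],"rot":[0,0,0],"fingers":-1},{"travel":[0,-0.178,-0.02],"rot":[0,0,0],"fingers":-1},{"travel":[0,-0.266,-0.018],"rot":[0,0,0],"fingers":-1},{"travel":[0,-0.354,-0.007],"rot":[0,0,0],"fingers":-1},{"travel":[0,-0.441,0.011],"rot":[0,0,0],"fingers":-1},{"travel":[0,-0.525,0.036],"rot":[0,0,0],"fingers":-1},{"travel":[0,-0.607,0.07],"rot":[0,0,0],"fingers":-1},{"travel":[0,-0.686,0.11],"rot":[0,0,0],"fingers":-1},{"travel":[0,-0.761,0.157],"rot":[0,0,0],"fingers":-1},{"travel":[0,-0.831,0.211],"rot":[0,0,0],"fingers":-1}]' 20
python3 -c "
from h import *
go([.5094-.118*np.sin(.7),.329,.0653+.118*np.cos(.7)],-2.6)"
```

```text
clock: 8.1
tcp_pos: [0.4312, 0.331, 0.1524]
orientation: [-0.0, 0.722, 0.692, 0.0]
wrist_force: [1.6, 4.3, 1.1]
finger_gap: 0.0129
grip_force: 19.7
t 8.1 tcp [0.4312 0.331  0.1524] yawy -2.48 tilt [-0.      0.0002] gap 0.0129 F [1.6 4.3 1.1] j [ 0.51  0.3  -0.22  1.05  0.    2.12]
 travel [-0.016  0.019 -0.027]
 rotz 0.0021
```

```bash
python3 -m pendant '[{"travel":[0.01,-0.072,0.067],"rot":[0,0,0],"fingers":-1},{"travel":[0.01,-0.137,0.141],"rot":[0,0,0],"fingers":-1},{"travel":[0.01,-0.194,0.221],"rot":[0,0,0],"fingers":-1},{"travel":[0.01,-0.243,0.306],"rot":[0,0,0],"fingers":-1},{"travel":[0.01,-0.283,0.396],"rot":[0,0,0],"fingers":-1},{"travel":[0.01,-0.283,0.396],"rot":[0,0,0],"fingers":-1}]' 20
python3 -c "
from h import *
go([.5094-.118*np.sin(1.2),.329,.0653+.118*np.cos(1.2)],-2.6)"
```

```text
clock: 8.7
tcp_pos: [0.3973, 0.3328, 0.1034]
orientation: [0.0, 0.722, 0.692, -0.001]
wrist_force: [3.8, -2.3, -1.2]
finger_gap: 0.0133
grip_force: 19.6
t 8.7 tcp [0.3973 0.3328 0.1034] yawy -2.49 tilt [-0.0013 -0.0018] gap 0.0133 F [ 3.8 -2.3 -1.2] j [ 0.54  0.3  -0.35  0.92 -0.    2.16]
 travel [-0.031  0.019 -0.039]
 rotz 0.0018
```

```bash
python3 -m pendant '[{"travel":[0,-0.02,0.08],"rot":[0,0,0],"fingers":-1},{"travel":[0,-0.03,0.16],"rot":[0,0,0],"fingers":-1},{"travel":[0,-0.035,0.24],"rot":[0,0,0],"fingers":-1},{"travel":[0,-0.035,0.31],"rot":[0,0,0],"fingers":-1},{"travel":[0,-0.035,0.33],"rot":[0,0,0],"fingers":-1},{"travel":[0,-0.035,0.33],"rot":[0,0,0],"fingers":-1}]' 20
python3 - <<'E'
from m import *
go([.5094-.118,.331,.065],-2.6)
p,d=env.read_camera("side"); cv2.imwrite("pics/s2.png",cv2.resize(p[260:410,60:260],(800,600)))
C=cloud("side",d,d>0); r=C[(np.hypot(C[:,0]-.508,C[:,1]-.326)<.1)&(C[:,2]>.079)&(C[:,2]<.09)]; print(circ(r,.0805))
E
```

```text
clock: 9.3
tcp_pos: [0.3918, 0.3332, 0.0651]
orientation: [-0.001, 0.722, 0.692, -0.002]
wrist_force: [-6.0, -1.4, 4.0]
finger_gap: 0.0131
grip_force: 21.2
t 9.3 tcp [0.3918 0.3332 0.0651] yawy -2.45 tilt [-0.0041 -0.001 ] gap 0.0131 F [-6.  -1.4  4. ] j [ 0.55  0.34 -0.41  0.83  0.    2.16]
 travel [-0.018 -0.003  0.001]
 rotz 0.0025
(array([0.5066, 0.3255]), 0.0022, 377)
```

View pics/s2.png

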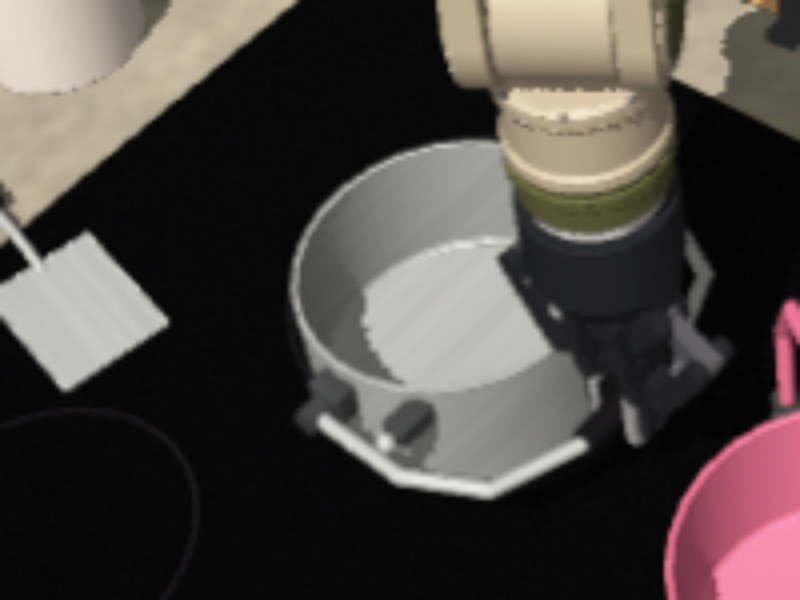

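The handle lies horizontal along the pot's -x side, with its arch at (440,490) and one ball at (385,440). I press a little further to make sure it is home.

```bash
python3 -m pendant '[{"travel":[0,-0.015,0.02],"rot":[0,0,0],"fingers":-1},{"travel":[0,-0.015,0.035],"rot":[0,0,0],"fingers":-1},{"travel":[0,-0.015,0.035],"rot":[0,0,0],"fingers":-1}]' 20
python3 -m pendant '[{"travel":[0,0,0.02],"rot":[0,0,0],"fingers":-1},{"travel":[0,0,0.02],"rot":[0,0,0],"fingers":-1}]' 20
```

```text
clock: 9.65
tcp_pos: [0.3919, 0.3336, 0.064]
orientation: [0.0, 0.722, 0.692, 0.0]
wrist_force: [-8.2, -7.1, 25.7]
finger_gap: 0.0132
grip_force: 23.2
clock: 9.85
tcp_pos: [0.3919, 0.3342, 0.0621]
orientation: [-0.0, 0.722, 0.692, 0.001]
wrist_force: [-10.0, -6.8, 28.7]
finger_gap: 0.0134
grip_force: 24.2
```

```bash
python3 -m pendant '[{"travel":[0,0,-0.03],"rot":[0,0,0],"fingers":-0.6},{"travel":[0,0,-0.03],"rot":[0,0,0],"fingers":-0.45},{"travel":[0,0,-0.03],"rot":[0,0,0],"fingers":-0.4},{"travel":[0,0,-0.03],"rot":[0,0,0],"fingers":-0.4},{"travel":[0,0,-0.03],"rot":[0,0,0],"fingers":-0.4}]' 20
python3 -m pendant '[{"travel":[0,0,-0.15],"rot":[0,0,0],"fingers":-0.4},{"travel":[0,0,-0.3],"rot":[0,0,0],"fingers":-0.4},{"travel":[0,0,-0.5],"rot":[0,0,0],"fingers":-0.4},{"travel":[0,0,-0.8],"rot":[0,0,0],"fingers":-0.4},{"travel":[0,0,-1],"rot":[0,0,0],"fingers":0},{"travel":[0,0,-1],"rot":[0,0,0],"fingers":0.5}]' 20
python3 -m pendant '[{"travel":[0,0.4,-0.4],"rot":[0,0,0],"fingers":1},{"travel":[0,0.6,-0.8],"rot":[0,0,0],"fingers":1},{"travel":[0,0.6,-1],"rot":[0,0,0],"fingers":1},{"travel":[0,0.6,-1],"rot":[0,0,0],"fingers":1},{"travel":[0,0.6,-1],"rot":[0,0,0],"fingers":1}]' 20
python3 - <<'E'
from m import *
go([.6415,-.2085,.30],-2.6)
p,d=env.read_camera("side"); cv2.imwrite("pics/s3.png",p)
C=cloud("side",d,d>0); r=C[(np.hypot(C[:,0]-.508,C[:,1]-.326)<.1)&(C[:,2]>.079)&(C[:,2]<.09)]; print(circ(r,.0805))
q=C[(C[:,0]<.41)&(C[:,0]>.37)&(abs(C[:,1]-.33)<.05)&(C[:,2]>.03)&(C[:,2]<.15)]; print("grip",np.round(np.percentile(q,[2,50,98],axis=0),4).tolist())
E
python3 pot.py w3
```

```text
clock: 10.35
tcp_pos: [0.392, 0.3336, 0.0622]
orientation: [-0.0, 0.722, 0.692, -0.0]
wrist_force: [-0.3, 0.0, -0.1]
finger_gap: 0.0258
grip_force: 0.0
clock: 10.95
tcp_pos: [0.3941, 0.335, 0.1863]
orientation: [0.001, 0.722, 0.692, 0.003]
wrist_force: [0.0, 1.1, 0.1]
finger_gap: 0.0535
grip_force: 0.0
clock: 11.45
tcp_pos: [0.4648, 0.3307, 0.3025]
orientation: [0.0, 0.722, 0.691, 0.0]
wrist_force: [0.9, 0.4, 0.0]
finger_gap: 0.0854
grip_force: 0.0
t 11.45 tcp [0.4648 0.3307 0.3025] yawy -2.52 tilt [0.0006 0.0003] gap 0.0854 F [0.9 0.4 0. ] j [ 0.48  0.3   0.15  1.42 -0.    2.09]
 travel [-4.424  1.669  0.021]
 rotz 0.0013
(array([0.5073, 0.3261]), 0.0024, 530)
grip [[0.3833, 0.283, 0.0616], [0.3894, 0.3343, 0.069], [0.3974, 0.3778, 0.0736]]
t 11.5 tcp [0.4638 0.3304 0.3013] yawy -2.5 tilt [-0.0018 -0.0009] gap 0.0853 F [-0.9  0.  -0.3] j [0.48 0.3  0.15 1.42 0.   2.09]
 travel [-0.003  0.577  0.01 ]
 rotz 0.0067
rim [0.5085 0.3259 0.0796] (array([0.5085, 0.3259, 0.0795]), 0.001, 2217) z [0.0799 0.0847 0.0862]
```

The handle is home, with its grip at about z 0.066, and the pot is essentially unmoved. Back to the lid.

```bash
python3 -m pendant '[{"travel":[-0.4,0.15,0],"rot":[0,0,0],"fingers":1},{"travel":[-0.75,0.3,-0.05],"rot":[0,0,0],"fingers":1},{"travel":[-0.9,0.4,-0.1],"rot":[0,0,0],"fingers":1},{"travel":[-0.9,0.4,-0.1],"rot":[0,0,0],"fingers":1}]'
python3 -m pendant '[{"travel":[-0.4,0.15,0],"rot":[0,0,0],"fingers":1},{"travel":[-0.75,0.3,0],"rot":[0,0,0],"fingers":1},{"travel":[-1,0.4,0],"rot":[0,0,0],"fingers":1},{"travel":[-1,0.4,0],"rot":[0,0,0],"fingers":1}]'
python3 -m pendant '[{"travel":[-0.4,0.15,0],"rot":[0,0,0],"fingers":1},{"travel":[-0.75,0.3,0],"rot":[0,0,0],"fingers":1},{"travel":[-1,0.4,0],"rot":[0,0,0],"fingers":1},{"travel":[-1,0.4,0],"rot":[0,0,0],"fingers":1}]'
python3 -m pendant '[{"travel":[-0.4,0.15,0],"rot":[0,0,0],"fingers":1},{"travel":[-0.75,0.3,0],"rot":[0,0,0],"fingers":1},{"travel":[-1,0.4,0],"rot":[0,0,0],"fingers":1},{"travel":[-1,0.4,0],"rot":[0,0,0],"fingers":1},{"travel":[-1,0.4,0],"rot":[0,0,0],"fingers":1},{"travel":[-1,0.4,0],"rot":[0,0,0],"fingers":1}]'
python3 - <<'E'
from m import *
s=env.get_state(); p,d=env.read_camera("wrist"); cv2.imwrite("pics/w4.png",p)
C=cloud("wrist",d,d>0,s); v,u=np.nonzero(d>0); col=p[v,u].astype(int)
L=np.hypot(C[:,0]-.6415,C[:,1]+.2085)<.1
g=C[L&(C[:,2]>.03)&(C[:,2]<.07)&(col.max(1)<100)]
print("knob",len(g),np.round((g.min(0)+g.max(0))/2,4),np.round(g.max(0)-g.min(0),4),circ(C[L&(C[:,2]>.0035)&(C[:,2]<.007)]))
go([.6415,-.2085,.17],-2.6)
E
```

```text
clock: 11.95
tcp_pos: [0.5077, 0.2183, 0.3135]
orientation: [-0.0, 0.724, 0.69, -0.001]
wrist_force: [-0.2, 0.9, -0.5]
finger_gap: 0.0855
grip_force: 0.0
clock: 12.35
tcp_pos: [0.5502, 0.0964, 0.3127]
orientation: [-0.001, 0.724, 0.69, -0.001]
wrist_force: [-1.1, -0.4, -0.9]
finger_gap: 0.0857
grip_force: 0.0
clock: 12.75
tcp_pos: [0.5933, -0.0251, 0.3127]
orientation: [-0.001, 0.723, 0.69, -0.001]
wrist_force: [0.3, 0.7, 0.0]
finger_gap: 0.0854
grip_force: 0.0
clock: 13.35
tcp_pos: [0.6352, -0.1428, 0.3145]
orientation: [-0.001, 0.722, 0.692, -0.0]
wrist_force: [0.7, -0.3, 0.6]
finger_gap: 0.0852
grip_force: 0.0
knob 652 [ 0.6423 -0.2077  0.0493] [0.0295 0.031  0.0175] (array([ 0.6422, -0.2088,  0.083 ]), 0.0018, 1384)
t 13.4 tcp [ 0.6352 -0.1429  0.3149] yawy -2.35 tilt [-0.0006  0.0006] gap 0.0853 F [ 0.2 -0.5  0.4] j [-0.34  0.47  0.44  1.54  0.    1.27]
 travel [-0.545  0.075  1.207]
 rotz 0.0042
```

```bash
python3 -m pendant '[{"travel":[-0.3,0.04,0.2],"rot":[0,0,0],"fingers":1},{"travel":[-0.55,0.08,0.5],"rot":[0,0,0],"fingers":1},{"travel":[-0.55,0.08,0.85],"rot":[0,0,0],"fingers":1},{"travel":[-0.55,0.08,1],"rot":[0,0,0],"fingers":1},{"travel":[-0.55,0.08,1],"rot":[0,0,0],"fingers":1},{"travel":[-0.55,0.08,1],"rot":[0,0,0],"fingers":1}]'
python3 -c "
from h import *
go([.642,-.2085,.047],-2.6)"
```

```text
clock: 14.0
tcp_pos: [0.6425, -0.2103, 0.1959]
orientation: [0.0, 0.722, 0.692, 0.0]
wrist_force: [0.3, -0.7, 0.6]
finger_gap: 0.0852
grip_force: 0.0
t 14.0 tcp [ 0.6425 -0.2103  0.1959] yawy -2.39 tilt [ 0.0005 -0.0002] gap 0.0852 F [ 0.3 -0.7  0.6] j [-0.44  0.53  0.24  1.28  0.    1.18]
 travel [ 0.015 -0.005  1.241]
 rotz 0.0034
```

```bash
python3 -m pendant '[{"travel":[0.01,0,0.3],"rot":[0,0,0],"fingers":1},{"travel":[0.01,0,0.6],"rot":[0,0,0],"fingers":1},{"travel":[0.01,0,0.85],"rot":[0,0,0],"fingers":1},{"travel":[0.01,0,0.85],"rot":[0,0,0],"fingers":1},{"travel":[0.01,0,0.85],"rot":[0,0,0],"fingers":1}]'
python3 -c "
from h import *
go([.642,-.2085,.047],-2.6)"
```

```text
clock: 14.5
tcp_pos: [0.6434, -0.2102, 0.095]
orientation: [0.001, 0.722, 0.692, 0.0]
wrist_force: [-0.8, 0.9, 0.8]
finger_gap: 0.0853
grip_force: 0.0
t 14.5 tcp [ 0.6434 -0.2102  0.095 ] yawy -2.44 tilt [ 0.002  -0.0009] gap 0.0853 F [-0.8  0.9  0.8] j [-0.43  0.58  0.08  1.06  0.    1.18]
 travel [ 0.014 -0.013  0.4  ]
 rotz 0.0027
```

```bash
python3 -m pendant '[{"travel":[0.014,-0.01,0.2],"rot":[0,0,0],"fingers":1},{"travel":[0.014,-0.01,0.38],"rot":[0,0,0],"fingers":1},{"travel":[0.014,-0.01,0.39],"rot":[0,0,0],"fingers":0.3},{"travel":[0.014,-0.01,0.39],"rot":[0,0,0],"fingers":0},{"travel":[0.014,-0.01,0.39],"rot":[0,0,0],"fingers":-0.1},{"travel":[0.014,-0.01,0.39],"rot":[0,0,0],"fingers":-0.2}]' 50
python3 -m pendant '[{"travel":[0,0,0],"rot":[0,0,0],"fingers":-0.3},{"travel":[0,0,0],"rot":[0,0,0],"fingers":-0.4},{"travel":[0,0,0],"rot":[0,0,0],"fingers":-1},{"travel":[0,0,0],"rot":[0,0,0],"fingers":-1},{"travel":[0,0,0],"rot":[0,0,0],"fingers":-1},{"travel":[0,0,0],"rot":[0,0,0],"fingers":-1}]' 60
python3 -c "
from h import *
go([.642,-.2085,.047],-2.6)"
```

```text
clock: 15.1
tcp_pos: [0.6426, -0.2093, 0.0482]
orientation: [0.002, 0.722, 0.692, 0.001]
wrist_force: [0.0, -0.4, -0.3]
finger_gap: 0.0343
grip_force: 0.0
clock: 15.7
tcp_pos: [0.6425, -0.2092, 0.0483]
orientation: [0.002, 0.722, 0.692, 0.001]
wrist_force: [-0.9, 0.1, 5.6]
finger_gap: 0.0307
grip_force: 58.8
t 15.7 tcp [ 0.6425 -0.2092  0.0483] yawy -2.48 tilt [ 0.0033 -0.0014] gap 0.0307 F [-0.9  0.1  5.6] j [-0.43  0.62  0.02  0.97  0.    1.18]
 travel [ 0.006 -0.005  0.011]
 rotz 0.0019
```

```bash
python3 -m pendant '[{"travel":[0,0,-0.05],"rot":[0,0,0],"fingers":-1},{"travel":[0,0,-0.15],"rot":[0,0,0],"fingers":-1},{"travel":[0,0,-0.3],"rot":[0,0,0],"fingers":-1},{"travel":[0,0,-0.5],"rot":[0,0,0],"fingers":-1},{"travel":[0,0,-0.7],"rot":[0,0,0],"fingers":-1},{"travel":[0,0,-0.9],"rot":[0,0,0],"fingers":-1},{"travel":[0,0,-1],"rot":[0,0,0],"fingers":-1}]'
python3 -m pendant '[{"travel":[0,0,-0.2],"rot":[0,0,0],"fingers":-1},{"travel":[0,0,-0.4],"rot":[0,0,0],"fingers":-1},{"travel":[0,0,-0.6],"rot":[0,0,0],"fingers":-1},{"travel":[0,0,-0.8],"rot":[0,0,0],"fingers":-1},{"travel":[0,0,-0.95],"rot":[0,0,0],"fingers":-1},{"travel":[0,0,-1],"rot":[0,0,0],"fingers":-1},{"travel":[0,0,-1],"rot":[0,0,0],"fingers":-1}]'
python3 - <<'E'
from m import *
go([.5085,.326,.29],-2.6)
s=env.get_state()
for n in("side","top"):
    p,d=env.read_camera(n); cv2.imwrite(f"pics/{n}5.png",p)
    C=cloud(n,d,d>0)
    L=C[(np.hypot(C[:,0]-s["tcp_pos"][0],C[:,1]-s["tcp_pos"][1])<.085)&(C[:,2]>.22)&(C[:,2]<.262)]
    print(n,len(L),np.round(np.percentile(L,[1,50,99],axis=0),4).tolist())
cv2.imwrite("pics/s5c.png",cv2.resize(cv2.imread("pics/side5.png")[80:290,160:440],(800,600)))
E
```

```text
clock: 16.4
tcp_pos: [0.642, -0.2091, 0.169]
orientation: [0.001, 0.722, 0.692, 0.001]
wrist_force: [-0.3, -0.9, -3.7]
finger_gap: 0.0302
grip_force: 59.7
clock: 17.1
tcp_pos: [0.6415, -0.2088, 0.2866]
orientation: [0.001, 0.722, 0.692, 0.0]
wrist_force: [-0.4, -0.8, -3.5]
finger_gap: 0.0302
grip_force: 59.8
t 17.1 tcp [ 0.6415 -0.2088  0.2866] yawy -2.49 tilt [ 0.001  -0.0006] gap 0.0302 F [-0.4 -0.8 -3.5] j [-0.43  0.52  0.44  1.49 -0.    1.18]
 travel [ 4.405 -1.301 -0.032]
 rotz 0.0019
side 1535 [[0.5602, -0.2768, 0.239], [0.6222, -0.1842, 0.2516], [0.715, -0.1271, 0.2586]]
top 39 [[0.6023, -0.2906, 0.2385], [0.6251, -0.2826, 0.244], [0.6943, -0.1302, 0.2511]]
```

View pics/s5c.png

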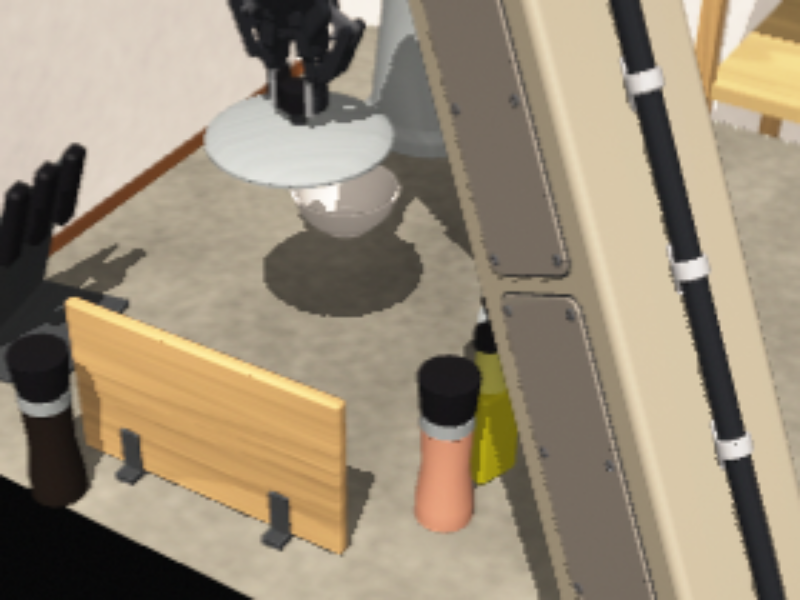

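The lid hangs level from the gripper at (300,138), its underside at about 0.238 m, well above the board. Carrying it across.

```bash
python3 -m pendant '[{"travel":[0.1,-0.03,0],"rot":[0,0,0],"fingers":-1},{"travel":[0.3,-0.09,0],"rot":[0,0,0],"fingers":-1},{"travel":[0.55,-0.16,0],"rot":[0,0,0],"fingers":-1},{"travel":[0.8,-0.24,0],"rot":[0,0,0],"fingers":-1},{"travel":[1,-0.3,0],"rot":[0,0,0],"fingers":-1}]'
python3 -m pendant '[{"travel":[0.25,-0.075,0],"rot":[0,0,0],"fingers":-1},{"travel":[0.5,-0.15,0],"rot":[0,0,0],"fingers":-1},{"travel":[0.75,-0.22,0],"rot":[0,0,0],"fingers":-1},{"travel":[1,-0.3,0],"rot":[0,0,0],"fingers":-1}]'
python3 -m pendant '[{"travel":[0.25,-0.075,0],"rot":[0,0,0],"fingers":-1},{"travel":[0.5,-0.15,0],"rot":[0,0,0],"fingers":-1},{"travel":[0.75,-0.22,0],"rot":[0,0,0],"fingers":-1},{"travel":[1,-0.3,0],"rot":[0,0,0],"fingers":-1}]'
python3 -m pendant '[{"travel":[0.25,-0.075,0],"rot":[0,0,0],"fingers":-1},{"travel":[0.5,-0.15,0],"rot":[0,0,0],"fingers":-1},{"travel":[0.75,-0.22,0],"rot":[0,0,0],"fingers":-1},{"travel":[0.92,-0.27,0],"rot":[0,0,0],"fingers":-1},{"travel":[1,-0.3,0],"rot":[0,0,0],"fingers":-1},{"travel":[1,-0.3,0],"rot":[0,0,0],"fingers":-1}]'
python3 - <<'E'
from m import *
go([.5085,.326,.20],-2.6)
# is the pot where it was? re-measure rim from fixed cameras
p,d=env.read_camera("side"); C=cloud("side",d,d>0); r=C[(np.hypot(C[:,0]-.508,C[:,1]-.326)<.1)&(C[:,2]>.079)&(C[:,2]<.09)]; print(circ(r,.0805))
E
```

```text
clock: 17.7
tcp_pos: [0.6089, -0.0846, 0.2849]
orientation: [-0.001, 0.722, 0.692, -0.0]
wrist_force: [0.6, -0.5, -3.8]
finger_gap: 0.0303
grip_force: 59.9
clock: 18.1
tcp_pos: [0.5782, 0.0362, 0.285]
orientation: [-0.001, 0.722, 0.692, -0.001]
wrist_force: [0.5, 0.9, -3.4]
finger_gap: 0.0302
grip_force: 59.9
clock: 18.5
tcp_pos: [0.5473, 0.1574, 0.285]
orientation: [-0.001, 0.722, 0.692, -0.001]
wrist_force: [0.4, 0.1, -3.5]
finger_gap: 0.0302
grip_force: 59.9
clock: 19.1
tcp_pos: [0.5168, 0.2782, 0.2853]
orientation: [-0.0, 0.721, 0.693, -0.001]
wrist_force: [-0.3, -0.2, -3.1]
finger_gap: 0.0303
grip_force: 59.9
t 19.1 tcp [0.5168 0.2782 0.2853] yawy -2.34 tilt [-0.0015 -0.0006] gap 0.0303 F [-0.3 -0.2 -3.1] j [ 0.36  0.33  0.16  1.4  -0.    1.97]
 travel [ 0.396 -0.085  0.71 ]
 rotz 0.0043
(array([0.5071, 0.3261]), 0.0028, 559)
```

```bash
python3 -m pendant '[{"travel":[0.15,-0.03,0],"rot":[0,0,0],"fingers":-1},{"travel":[0.33,-0.07,0.1],"rot":[0,0,0],"fingers":-1},{"travel":[0.395,-0.088,0.3],"rot":[0,0,0],"fingers":-1},{"travel":[0.395,-0.088,0.5],"rot":[0,0,0],"fingers":-1},{"travel":[0.395,-0.088,0.65],"rot":[0,0,0],"fingers":-1},{"travel":[0.395,-0.088,0.7],"rot":[0,0,0],"fingers":-1},{"travel":[0.395,-0.088,0.7],"rot":[0,0,0],"fingers":-1},{"travel":[0.395,-0.088,0.7],"rot":[0,0,0],"fingers":-1}]'
python3 -c "
from h import *
go([.508,.3257,.1535],-2.6)"
```

```text
clock: 19.95
tcp_pos: [0.5105, 0.3244, 0.203]
orientation: [0.0, 0.723, 0.691, 0.001]
wrist_force: [0.5, -0.1, -3.5]
finger_gap: 0.0303
grip_force: 59.9
t 19.95 tcp [0.5105 0.3244 0.203 ] yawy -2.55 tilt [0.0012 0.0003] gap 0.0303 F [ 0.5 -0.1 -3.5] j [ 0.43  0.39  0.03  1.22 -0.    2.05]
 travel [ 0.01  -0.021  0.412]
 rotz 0.0009
```

```bash
python3 -m pendant '[{"travel":[0.01,-0.02,0.1],"rot":[0,0,0],"fingers":-1},{"travel":[0.01,-0.02,0.2],"rot":[0,0,0],"fingers":-1},{"travel":[0.01,-0.02,0.3],"rot":[0,0,0],"fingers":-1},{"travel":[0.01,-0.02,0.36],"rot":[0,0,0],"fingers":-1},{"travel":[0.01,-0.02,0.4],"rot":[0,0,0],"fingers":-1},{"travel":[0.01,-0.02,0.4],"rot":[0,0,0],"fingers":-1},{"travel":[0.01,-0.02,0.4],"rot":[0,0,0],"fingers":-1}]'
python3 - <<'E'
from m import *
go([.508,.3257,.1535],-2.6)
p,d=env.read_camera("side"); C=cloud("side",d,d>0)
N=np.hypot(C[:,0]-.508,C[:,1]-.326)<.1
for lo,hi,r in((.102,.110,.086),(.079,.09,.0805)):
    q=C[N&(C[:,2]>lo)&(C[:,2]<hi)]; print(lo,len(q),circ(q,r) if len(q)>20 else "",np.round(np.percentile(q,[1,50,99],axis=0),4).tolist())
cv2.imwrite("pics/s6.png",cv2.resize(p[230:410,60:300],(800,600)))
E
```

```text
clock: 20.65
tcp_pos: [0.5075, 0.3263, 0.1541]
orientation: [0.0, 0.722, 0.692, 0.0]
wrist_force: [-0.8, -0.1, -3.8]
finger_gap: 0.0305
grip_force: 60.0
t 20.65 tcp [0.5075 0.3263 0.1541] yawy -2.48 tilt [ 0.0002 -0.    ] gap 0.0305 F [-0.8 -0.1 -3.8] j [ 0.44  0.41 -0.05  1.11 -0.    2.05]
 travel [-0.005  0.005  0.005]
 rotz 0.002
0.102 278 (array([0.5076, 0.325 ]), 0.0026, 278) [[0.4214, 0.245, 0.1029], [0.4581, 0.3779, 0.1086], [0.5897, 0.4118, 0.11]]
0.079 254 (array([0.3895, 0.4031]), 0.0278, 254) [[0.4263, 0.2483, 0.0791], [0.4493, 0.3786, 0.0827], [0.5306, 0.4105, 0.0872]]
```

View pics/s6.png

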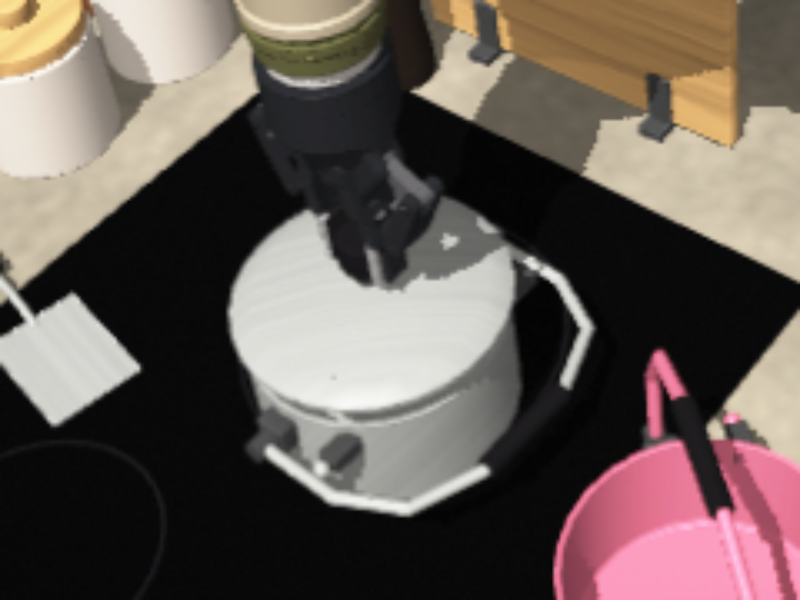

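The lid is level above the pot's mouth at (372,300), about 20 mm clear of the rim. The handle lies home, with its grip at (535,440). Handing in.

```bash
python3 -c "
from workcell import env
print(env.hand_in())"
```

```text
the job is handed in; nothing more can be done
None
```

I handed the job in at about 21 s of the 70 s: the handle is home, and the lid is held level about 20 mm above the pot's rim, centred to about 1 mm; the pot moved no more than about 1 mm, and no bumps showed in the forces or pictures.

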